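# Open the spring-lid parts case on the repair bench

### The job

Open the wider of the two red parts cases: press down the release tab at its front so that the lid springs up, then push the lid back until it is fully open and stays open by itself. Just press and push, with nothing picked up; leave the narrower case shut and the loose things on the bench where they are.

Things in the scene. Friction and masses are not known exactly. Their poses are not given: they have to be found in the camera images.
- wide_case: The wider of two red steel parts cases, alike but for width: 140 mm deep (x), 200 mm wide (y), 55 mm high, 62 mm with lid; 3 mm walls; fixed to the bench. Origin: centre of its underside, on the bench. x points from the front (tab side, roughly facing the robot) to the hinge side, z up. Lid hinge axis: along y, 70 mm behind the origin, 56 mm high
- wide_tab (a joint): Wide case's tab, rad. 0 at rest, grows as its pad is pressed down, stop at 0.60. Steel rocker at the middle of the front: flat pad 44 mm wide reaches from 3 to 39 mm in front of its pivot (78 mm in front of the case centre, 40 mm high); an upright plate at the pivot rises to 68 mm and hooks over the lid's edge. Lid is freed at about 0.2 (pad 5 mm down, 3 to 4 N); springs back when let go (7 N at stop)
- wide_tab_pad (a point): Point to press on the wide case's tab: top face of the pad, mid-width, 24 mm in front of the pivot (102 mm in front of the case centre), 43 mm high at rest; moves with the tab
- wide_lid (a joint): Wide case's lid, rad. 0 shut, caught under the tab's nose; grows as it swings up and back; stop at 1.95. Freed, a spring pin inside lifts it within 0.3 s to about 0.42 (front edge 58 mm above the rim), where it rests. Let go between there and upright (1.57) it drops back to 0.42; past upright its weight takes it to the stop, where it stays. Opening it takes 1 to 2 N at the front edge
- wide_lid_edge (a point): Middle of the front edge of the wide case's lid, on its underside; moves with the lid. The lid is a flat red steel panel, 140 mm from hinge axis to this edge, 200 mm wide, 6 mm thick; its underside lies in the plane through the hinge axis
- wide_lid_hinge (a point): Point on the hinge axis of the wide case's lid, mid-width
- narrow_case: The narrower of two red steel parts cases, alike but for width: 140 mm deep (x), 120 mm wide (y), 55 mm high, 62 mm with lid; 3 mm walls; fixed to the bench. Origin: centre of its underside, on the bench. x points from the front (tab side, roughly facing the robot) to the hinge side, z up. Lid hinge axis: along y, 70 mm behind the origin, 56 mm high. To be left shut
- narrow_tab (a joint): Release tab of the narrow case (rad), same as the other: not to be pressed
- narrow_lid (a joint): Lid of the narrow case (rad): 0 shut, 1.95 fully open; stays shut
- bearing: Loose steel bearing ring, 48 mm across, 15 mm high, lying on the bench; origin: centre of underside
- pulley: Loose aluminium belt pulley, 56 mm across, 36 mm high; origin: centre of underside
- socket: Loose steel wrench socket, 24 mm across, 32 mm high, standing beside the front of the wide case, about 95 mm to the side of the tab; origin: centre of underside
- screwdriver: Loose screwdriver lying on the bench, well outside the two cases; origin: centre of underside
- hammer: Loose hammer lying on the bench, well outside the two cases; origin: centre of underside
- wrench: Loose wrench lying behind the cases; origin: centre of underside
- spray_can: Loose spray can, 52 mm across, 150 mm high, standing between the cases; origin: centre of underside

How it is judged:
By the outcome, as a careful person would: the job done as asked, in the order asked, and still so for the second after the job is handed in, with the robot touching nothing.
It also fails if it takes over 48 s, if anything falls off the work surface, if the arm or the gripper's body presses on something with over 40 N, if the wrist force passes 120 N, or if a joint passes its speed limit or range.

### The arm

A 6-joint arm with a two-finger parallel gripper is mounted at the origin on the work surface. World frame = base frame: x ahead of the robot, y to its left, z up, the work surface at z = 0. Lengths are in m, angles in rad, forces in N, time in s.
With the tool pointing down it reaches from about 0.4 to 0.825 m from the base axis. Payload 7 kg.
Tool frame: the origin (TCP) lies at the very end of the fingers, on their centre line; the grasp point (between the pads) lies 19 mm behind it; z points along the fingers, y is the direction in which the jaws open and shut (so a half turn about z gives the same grasp; the last joint's range is limited). The gripper opens to 88 mm and grips with 3 to 60 N. Pads are 19 mm wide; open, the fingers measure 130 mm over their backs; the gripper's body (78 mm by 193 mm) begins 47 mm behind the grasp point.
Start: joints at [-0.874, 0.359, 0.012, 0, -1.224, -0.288], TCP at [0.268, -0.619, 0.203] pointing down, gripper open.
Joint ranges: [-3.07, 3.07], [-1.43, 2.12], [-1.02, 1.25], [-3.03, 1.67], [-3.05, -0], [-3.03, 3.03]. Speed limits (rad/s): [2.39, 2.39, 3.01, 3.14, 3.14, 3.14].

### API

Orientations are given as [roll, pitch, yaw] about the fixed x, y, z axes, in that order (R = Rz(yaw) Ry(pitch) Rx(roll)).
In Python, from station import arm gives the robot as it stands.
- The arm moves only by the shell command python3 -m inch 'ROWS' [FORCE]. ROWS is text: rows parted by semicolons, each of 7 numbers parted by spaces: the closure, from 0 (fully open) to 1 (shut), then the shift along the tool's x, y, z each as a share of 300 mm, from -1 to 1, then the turn, a rotation vector about the tool's x, y, z each as a share of 60 degrees, from -1 to 1. In form: grip tx ty tz rx ry rz; .... A call has 1 to 12 rows; each row is the pose to reach, as a shift and turn from the pose commanded when the call began, along the tool's axes at that moment; what a row does not reach only later rows make up. A row lasts 1/10 s, in which the tool goes at most 50 mm and 8.59 degrees, less where a joint would pass 70% of its speed; a pose out of reach is approached as far as the arm can. A call with a number of a shift or a turn outside -1 to 1 is refused whole. A call with a gripper value outside its range is refused whole. The fingers move at their own pace and stop on an object; FORCE is the grip in N (left out, the last holds). Time passes only in rows, so rows that repeat a pose let the fingers close. It gives the time, the measured TCP pose, the force and the opening at its end, in the units of the state.
- arm.get_state(): the state, without advancing time (a new reading comes with each control period).
- arm.grab_frame(name): name is "scene" or "side" or "wrist"; returns a dict with "img" (420x560x3 uint8, red, green, blue), "range_z" (420x560 float32, m along the optical axis (not along the pixel's ray), 0 where there is no reading), "fx", "fy", "cx", "cy" (pixels), "extrinsics" (4x4, takes a point from world to camera coordinates); the wrist camera has in their place "tool_from_camera" (4x4, takes a point from camera to tool coordinates, whose origin is the TCP and whose axes are the flange's). Camera axes: x right, y up, looking along -z (the intrinsics and any distortion apply to the point x, -y, -z); pixel columns grow to the right and rows downward; lengths in m; the calibration is good to about 2 mm. The wrist camera is an equidistant fisheye: a pixel r from the principal point sees the ray r / f radians off the axis. A picture is of the moment at which its call begins: read the wrist's pose just before it.
- arm.job_done(): hands the job in, once; it reports no verdict.
The state is a dict: "t": time; "q": joint angles; "qd": joint speeds; "joint_efforts": joint torques, N m; "eef_pos": TCP position; "ee_rot": TCP orientation; "force": force on the tool from outside, world axes, zero at the start; "moment": the same for the moment, N m; "width": finger opening in m.
Only numpy, scipy, OpenCV 4.12 (cv2) and the standard library are available. Lean on these libraries where they do the work, as an engineer would, in place of code of your own. Each camera call takes 0.05 s, during which the arm holds its last target.

## Working session

There is one attempt and no reset: what is moved stays moved. The work goes in short steps, Python scripts to look and compute and a shell command to move; the robot and the scene stay as the last step left them, time stands still between calls to the robot, and variables do not carry over. Pictures are saved under pics/ and viewed, and the job is handed in when it is done.

```bash
ls; mkdir -p pics
python3 - <<'E'
from station import arm
import cv2,numpy as np
s=arm.get_state(); print(s)
for n in ("scene","side"):
    f=arm.grab_frame(n); cv2.imwrite(f"pics/{n}0.png",f["img"][:,:,::-1]); 
    np.savez(f"{n}0.npz",**f)
    print(n,{k:v for k,v in f.items() if k not in("img","range_z")})
E
```

```text
pics
{'t': 0.0, 'q': array([-8.73888372e-01,  3.59378632e-01,  1.11056531e-02, -3.41943843e-04,
       -1.22410812e+00, -2.88074613e-01]), 'qd': array([-0.00101209,  0.00035062, -0.00018052,  0.00124175, -0.00022927,
        0.00035194]), 'joint_efforts': array([ 1.91359875e-03, -5.82714272e+01,  2.93061680e+01,  6.99740097e+00,
        6.91430309e-03, -1.99353390e-04]), 'eef_pos': array([ 0.26809641, -0.61892262,  0.2019499 ]), 'ee_rot': array([ 3.13998185e+00, -1.42080194e-04, -2.73287564e+00]), 'force': array([-1.00121689, -0.29883294,  0.10029247]), 'moment': array([-0.04264546, -0.02515395,  0.00345869]), 'width': 0.08757615157950552}
scene {'fx': 401.07071505097616, 'fy': 401.07071505097616, 'cx': 285.4739370704041, 'cy': 211.88832324090401, 'extrinsics': array([[ 0.44544392,  0.89530809,  0.00177236, -0.27258552],
       [-0.74030474,  0.36721012,  0.56312132,  0.38263991],
       [ 0.50351624, -0.25215105,  0.82637234, -1.49797504],
       [ 0.        ,  0.        ,  0.        ,  1.        ]])}
side {'fx': 398.48260632831625, 'fy': 398.48260632831625, 'cx': 275.46830249838627, 'cy': 208.94239688907098, 'extrinsics': array([[-0.99735294, -0.07049442, -0.01782291,  0.60422877],
       [ 0.03159396, -0.64090187,  0.76697237, -0.0797988 ],
       [-0.06549001,  0.76437905,  0.64143256, -1.04348285],
       [ 0.        ,  0.        ,  0.        ,  1.        ]])}
```

View pics/scene0.png

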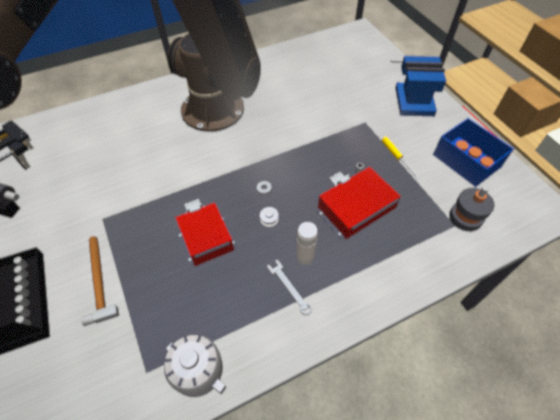

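View pics/side0.png

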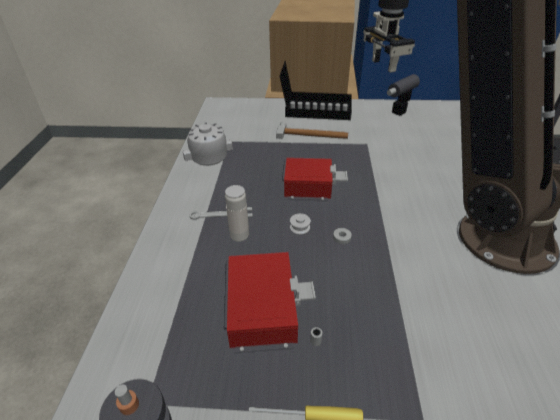

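The scene view shows the wide case at about (360,200) with its tab at (340,180) and the socket at (360,166). In the side view the wide case is at (262,298), its tab at (303,291) and the socket at (317,335).

```bash
cat > h.py <<'E'
import numpy as np,cv2
def cloud(f):
    v,u=np.mgrid[0:420,0:560]; z=f["range_z"]
    P=np.stack([(u-f["cx"])/f["fx"]*z,-(v-f["cy"])/f["fy"]*z,-z],-1)
    E=f["extrinsics"]; return (P-E[:3,3])@E[:3,:3]
def plane(f,u,v,h):
    E=f["extrinsics"];d=E[:3,:3].T@np.array([(u-f["cx"])/f["fx"],-(v-f["cy"])/f["fy"],-1]);c=-E[:3,:3].T@E[:3,3]
    return c+d*(h-c[2])/d[2]
E
python3 - <<'E'
import numpy as np,cv2
from h import *
for n,roi in (("scene",(310,160,410,240)),("side",(220,245,325,350))):
    f=dict(np.load(n+"0.npz")); im=f["img"].astype(int); P=cloud(f)
    red=(im[...,0]>90)&(im[...,1]<60)&(im[...,2]<60)&(f["range_z"]>0)
    m=np.zeros_like(red); a=roi; m[a[1]:a[3],a[0]:a[2]]=1
    k=red&m; Q=P[k]; print(n,len(Q),np.percentile(Q[:,2],[2,50,90,98]))
    top=k&(abs(P[...,2]-0.062)<0.006); T=P[top][:,:2].astype(np.float32)
    # top face pixel contour -> plane
    print("rect depth",cv2.minAreaRect(T*1000), T.mean(0))
    vv,uu=np.nonzero(top); R=np.array([plane(f,u,v,.062)[:2] for u,v in zip(uu,vv)],np.float32)
    print("rect ray",cv2.minAreaRect(R*1000),R.mean(0))
    # tab: light pixels above bench in roi
    g=m&(im.min(-1)>110)&(P[...,2]>0.03)&(P[...,2]<.055); print("tab",g.sum(),P[g].mean(0),P[g].min(0),P[g].max(0))
    g=m&(im.min(-1)>110)&(P[...,2]>.055); print("hook",g.sum(),P[g].mean(0) if g.any() else 0)
    y,x=a[1],a[0]; cv2.imwrite(f"pics/{n}z.png",cv2.resize(f["img"][a[1]:a[3],a[0]:a[2],::-1],None,fx=5,fy=5))
E
```

```text
scene 2603 [0.05131575 0.06392576 0.06643955 0.06802608]
rect depth ((621.2037963867188, 241.49615478515625), (139.7732696533203, 198.77047729492188), 8.433773040771484) [0.6244099  0.23742875]
rect ray ((620.3462524414062, 241.0087890625), (141.02340698242188, 202.10166931152344), 8.130953788757324) [0.6233533 0.2384329]
tab 119 [0.51366968 0.24213103 0.04261577] [0.4907218  0.20219193 0.03012529] [0.54461937 0.33801574 0.05177673]
hook 181 [0.65006634 0.10307745 0.11836676]
side 4999 [0.05672419 0.06362825 0.06533974 0.06629883]
rect depth ((621.1015625, 245.01333618164062), (140.67349243164062, 201.59678649902344), 8.431864738464355) [0.61996716 0.2564441 ]
rect ray ((620.6471557617188, 246.35391235351562), (140.37310791015625, 205.90182495117188), 8.319751739501953) [0.6201524 0.2551648]
tab 325 [0.51936525 0.24633753 0.04268547] [0.48991953 0.20543277 0.03045912] [0.54484283 0.33784903 0.05116899]
hook 100 [0.54746499 0.24617306 0.08180413]
```

Run:
```python
import cv2,numpy as np
a=cv2.imread("pics/scenez.png");b=cv2.imread("pics/sidez.png")
h=400
o=np.hstack([cv2.resize(x,(399,399)) for x in(a,b)]);cv2.imwrite("pics/zz.png",o)
```

```text
(no output)
```

View pics/zz.png

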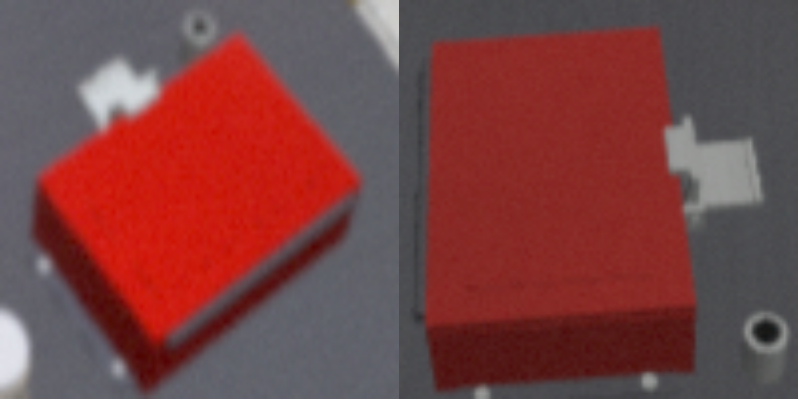

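```bash
cat >> h.py <<'E'
from scipy.spatial.transform import Rotation as Ro
C=np.array([.621,.243,0]);YAW=.146
Rc=Ro.from_euler('z',YAW).as_matrix()
def inv(p): return (np.asarray(p)-C)@Rc
def go(s,p,a):
    "case-frame target p (m), tilt a deg -> shares"
    a=np.radians(a); Rt=Rc@np.array([[-np.cos(a),0,np.sin(a)],[0,1,0],[-np.sin(a),0,-np.cos(a)]])
    R0=Ro.from_euler('xyz',s["ee_rot"]).as_matrix()
    d=R0.T@(C+Rc@np.array(p)-s["eef_pos"]); r=Ro.from_matrix(R0.T@Rt).as_rotvec()
    print("shares",np.round(d/.3,3),np.round(r/np.radians(60),3),"rows>=",np.linalg.norm(d)/.05,np.degrees(np.linalg.norm(r))/8.59)
def tell(s):
    R=Rc.T@Ro.from_euler('xyz',s["ee_rot"]).as_matrix()
    print("t",round(s["t"],2),"case tcp mm",np.round(inv(s["eef_pos"])*1000,1),"zdir",np.round(R[:,2],3),"F",np.round(s["force"],1),"w",round(s["width"],4),"q",np.round(s["q"],2))
E
python3 - <<'E'
from h import *
from station import arm
for n in ("scene","side"):
    f=dict(np.load(n+"0.npz")); P=cloud(f); im=f["img"].astype(int); L=(P-C)@Rc
    g=(im.min(-1)>110)&(abs(L[...,2]-.043)<.008)&(L[...,0]>-.125)&(L[...,0]<-.082)&(abs(L[...,1])<.06)
    print(n,g.sum(),np.percentile(L[g],[3,50,97],axis=0).round(4).tolist())
    g=(abs(L[...,2]-.1)<.06)&(L[...,0]>-.3)&(L[...,0]<.3)&(abs(L[...,1])<.3)&(L[...,2]>.08)
    print("tall",g.sum(),L[g].min(0),L[g].max(0))
s=arm.get_state();tell(s);go(s,[-.106,0,.16],20)
E
```

```text
scene 94 [[-0.1199, -0.0212, 0.0407], [-0.1078, -0.003, 0.0442], [-0.0891, 0.0215, 0.0481]]
tall 1390 [ 0.02188338 -0.26075607  0.08003754] [0.26540975 0.29785283 0.15582008]
side 264 [[-0.1162, -0.0199, 0.0412], [-0.1003, 0.0032, 0.044], [-0.0839, 0.0234, 0.0466]]
tall 2804 [ 0.0217912  -0.25720909  0.08017438] [0.26699049 0.26983283 0.15350075]
t 0.1 case tcp mm [-474.6 -801.4  202. ] zdir [-0.001  0.001 -1.   ] F [-0.  -0.4 -0.7] w 0.0875 q [-0.87  0.36  0.01 -0.   -1.22 -0.29]
shares [-1.88   2.261  0.143] [ 0.045 -0.332  0.248] rows>= 17.66238833490182 2.9103309822428756
```

Tab pad in the case frame measures x −117 to −84, y ±22 and z 44 mm, which matches the given sizes. Moving over now, closing the fingers on the way.

```bash
R="" ; python3 -m inch '1 -0.63 0.75 0 0 0 0;1 -0.63 0.75 0 0 0 0;1 -0.63 0.75 0 0 0 0;1 -0.63 0.75 0 0 0 0;1 -0.63 0.75 0 0 0 0;1 -0.63 0.75 0 0 0 0;1 -0.63 0.75 0 0 0 0' 20
python3 -m inch '1 -0.63 0.75 0 0 0 0;1 -0.63 0.75 0 0 0 0;1 -0.63 0.75 0 0 0 0;1 -0.63 0.75 0 0 0 0;1 -0.63 0.75 0 0 0 0;1 -0.63 0.75 0 0 0 0;1 -0.63 0.75 0 0 0 0'
python3 - <<'E'
from h import *
from station import arm
s=arm.get_state();tell(s);go(s,[-.106,0,.16],20);go(s,[-.106,0,.1],20)
E
```

```text
t: 0.8
eef_pos: [0.3532, -0.3339, 0.2032]
ee_rot: [3.142, 0.001, -2.728]
force: [0.4, -0.5, 0.5]
width: 0.037
t: 1.5
eef_pos: [0.4377, -0.0525, 0.2029]
ee_rot: [3.142, 0.001, -2.728]
force: [-0.4, 0.0, 0.9]
width: 0.0003
t 1.5 case tcp mm [-224.4 -265.7  202.9] zdir [ 0.001  0.    -1.   ] F [-0.4  0.   0.9] w 0.0003 q [ 0.33 -0.04 -0.47 -0.   -1.14 -1.49]
shares [-0.615  0.75   0.144] [ 0.045 -0.331  0.253] rows>= 5.879856250583329 2.9239250398930023
shares [-0.614  0.75   0.344] [ 0.045 -0.331  0.253] rows>= 6.17028875815614 2.9239250398930023
```

```bash
python3 -m inch '1 -0.615 0.75 0.144 0.045 -0.331 0.253;1 -0.615 0.75 0.144 0.045 -0.331 0.253;1 -0.615 0.75 0.144 0.045 -0.331 0.253;1 -0.615 0.75 0.144 0.045 -0.331 0.253;1 -0.615 0.75 0.144 0.045 -0.331 0.253;1 -0.615 0.75 0.144 0.045 -0.331 0.253;1 -0.615 0.75 0.144 0.045 -0.331 0.253;1 -0.615 0.75 0.144 0.045 -0.331 0.253'
python3 - <<'E'
from h import *
from station import arm
s=arm.get_state();tell(s);go(s,[-.106,0,.055],20)
for n in("wrist","side"):
    f=arm.grab_frame(n); cv2.imwrite(f"pics/{n}1.png",f["img"][:,:,::-1])
E
```

```text
t: 2.3
eef_pos: [0.5175, 0.2275, 0.1588]
ee_rot: [-3.14, 0.349, -2.996]
force: [-0.0, -1.5, -0.1]
width: 0.0007
t 2.3 case tcp mm [-104.6   -0.3  158.8] zdir [ 0.342 -0.002 -0.94 ] F [-0.  -1.5 -0.1] w 0.0007 q [ 0.91  0.01 -0.76  0.44 -0.59 -2.68]
shares [0.122 0.002 0.323] [-0.002 -0.    -0.001] rows>= 2.0752059715871494 0.016574861154679574
```

View pics/wrist1.png

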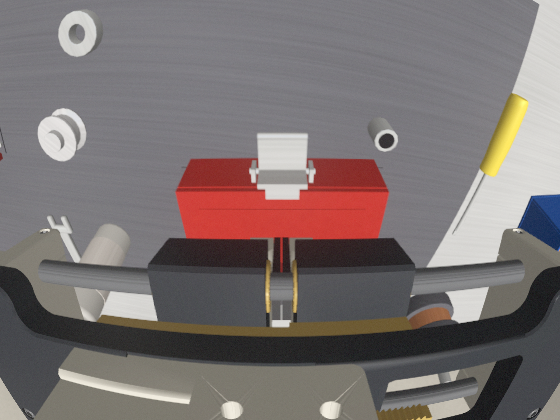

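View pics/side1.png

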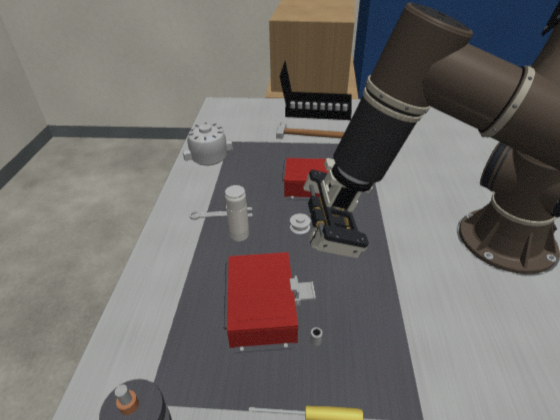

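Wrist view: the tab pad is at (282,155), and the lid is shut and square with the fingers. The side view shows the gripper coming down short of the case, clear of the socket. Next is the descent to just above the pad.

```bash
python3 - <<'E'
from h import *
from station import arm
s=arm.get_state();go(s,[-.100,0,.053],20)
E
python3 -m inch '1 0.1 0 0.33 0 0 0;1 0.1 0 0.33 0 0 0;1 0.1 0 0.33 0 0 0;1 0.1 0 0.33 0 0 0'
python3 - <<'E'
from h import *
from station import arm
s=arm.get_state();tell(s);go(s,[-.099,0,.036],20)
E
```

```text
shares [0.099 0.014 0.338] [-0.004 -0.002 -0.003] rows>= 2.1160159751511327 0.03585512652216168
t: 2.8
eef_pos: [0.5214, 0.2201, 0.0577]
ee_rot: [-3.138, 0.337, -2.999]
force: [0.9, -1.0, -0.2]
width: 0.0003
t 2.8 case tcp mm [-101.8   -8.2   57.7] zdir [ 0.33  -0.005 -0.944] F [ 0.9 -1.  -0.2] w 0.0003 q [ 0.76  0.15 -0.98  0.88 -0.25 -3.03]
shares [0.015 0.027 0.071] [-0.005 -0.012 -0.003] rows>= 0.46658255660784603 0.09153284626878111
```

Joint 6 has reached the end of its range because the 20° tilt is close to the wrist singularity. I'll lift and reduce the tilt.

```bash
python3 -m inch '1 0 0 -0.1 0 0 0;1 0 0 -0.1 0 0 0'
python3 - <<'E'
from h import *
from station import arm
s=arm.get_state();tell(s);go(s,[-.105,0,.07],6)
E
```

```text
t: 3.0
eef_pos: [0.5128, 0.2221, 0.0913]
ee_rot: [3.136, 0.342, -3.008]
force: [0.4, 0.6, 1.3]
width: 0.0002
t 3.0 case tcp mm [-110.    -4.9   91.3] zdir [ 0.335  0.002 -0.942] F [0.4 0.6 1.3] w 0.0002 q [ 0.86  0.09 -0.91  0.63 -0.38 -2.86]
shares [0.008 0.016 0.073] [ 0.003  0.227 -0.011] rows>= 0.44924954691485897 1.5850892410962214
```

```bash
python3 -m inch '1 0.008 0.016 0.073 0.003 0.227 -0.011;1 0.008 0.016 0.073 0.003 0.227 -0.011;1 0.008 0.016 0.073 0.003 0.227 -0.011;1 0.008 0.016 0.073 0.003 0.227 -0.011'
python3 - <<'E'
from h import *
from station import arm
s=arm.get_state();tell(s);go(s,[-.105,0,.047],6);go(s,[-.105,0,.034],6)
E
```

```text
t: 3.4
eef_pos: [0.5194, 0.2305, 0.0684]
ee_rot: [-3.14, 0.104, -2.99]
force: [-1.2, -0.6, -0.4]
width: 0.0008
t 3.4 case tcp mm [-102.3    2.4   68.4] zdir [ 0.104 -0.001 -0.995] F [-1.2 -0.6 -0.4] w 0.0008 q [ 0.81  0.25 -0.53  0.1  -0.71 -2.3 ]
shares [ 0.016 -0.008  0.07 ] [-0.001 -0.     0.005] rows>= 0.4340996121355728 0.035588685796045454
shares [ 0.021 -0.008  0.113] [-0.001 -0.     0.005] rows>= 0.6918683848657998 0.035588685796045454
```

```bash
python3 -m inch '1 0.016 -0.008 0.05 0 0 0;1 0.016 -0.008 0.07 0 0 0;1 0.018 -0.008 0.085 0 0 0;1 0.02 -0.008 0.1 0 0 0;1 0.02 -0.008 0.113 0 0 0;1 0.02 -0.008 0.113 0 0 0;1 0.02 -0.008 0.113 0 0 0;1 0.02 -0.008 0.113 0 0 0'
python3 - <<'E'
from h import *
from station import arm
s=arm.get_state();tell(s)
f=arm.grab_frame("side"); cv2.imwrite("pics/side2.png",f["img"][:,:,::-1]);
f=arm.grab_frame("wrist"); cv2.imwrite("pics/wrist2.png",f["img"][:,:,::-1]);
E
```

```text
t: 4.2
eef_pos: [0.5152, 0.2251, 0.033]
ee_rot: [-3.137, 0.103, -2.988]
force: [-0.3, -0.3, 0.5]
width: 0.0004
t 4.2 case tcp mm [-107.2   -2.3   33. ] zdir [ 0.103 -0.004 -0.995] F [-0.3 -0.3  0.5] w 0.0004 q [ 0.81  0.29 -0.58  0.12 -0.62 -2.32]
```

View pics/side2.png

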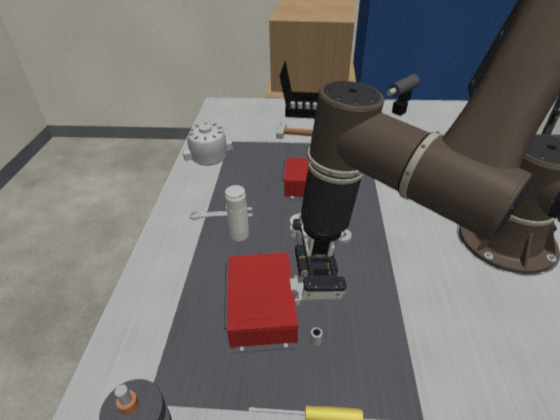

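View pics/wrist2.png

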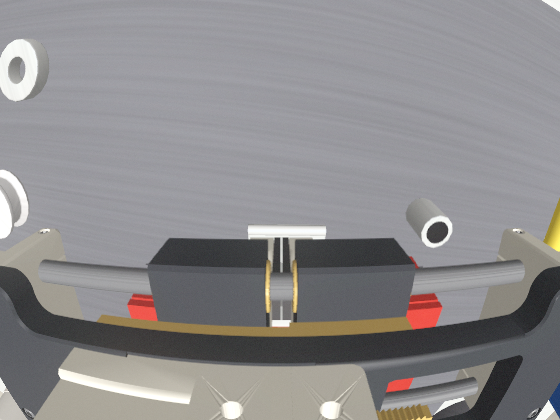

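Wrist view: the fingers are on the pad, whose front edge shows at (287,232). The side view shows the lid still shut, and the force is near zero. I'll press deeper in small steps.

```bash
python3 -m inch '1 0 0.008 0.01 0 0 0;1 0 0.008 0.018 0 0 0;1 0 0.008 0.018 0 0 0'
python3 -m inch '1 0 0 0.012 0 0 0;1 0 0 0.012 0 0 0;1 0 0 0.012 0 0 0'
python3 - <<'E'
from h import *
from station import arm
s=arm.get_state();tell(s)
f=arm.grab_frame("side"); a=f["img"][230:360,210:370,::-1]
f=arm.grab_frame("wrist");b=f["img"][180:360,110:460,::-1]
cv2.imwrite("pics/c3.png",np.vstack([cv2.resize(a,(480,390)),cv2.resize(b,(480,200))]))
E
```

```text
t: 4.6
eef_pos: [0.515, 0.2273, 0.0269]
ee_rot: [-3.136, 0.102, -2.988]
force: [0.2, -0.4, 0.7]
width: 0.0002
t: 4.9
eef_pos: [0.5155, 0.2273, 0.0236]
ee_rot: [-3.136, 0.103, -2.988]
force: [0.4, -0.0, -0.3]
width: 0.0005
t 4.9 case tcp mm [-106.6   -0.2   23.6] zdir [ 0.103 -0.005 -0.995] F [ 0.4 -0.  -0.3] w 0.0005 q [ 0.81  0.31 -0.59  0.12 -0.6  -2.33]
```

View pics/c3.png

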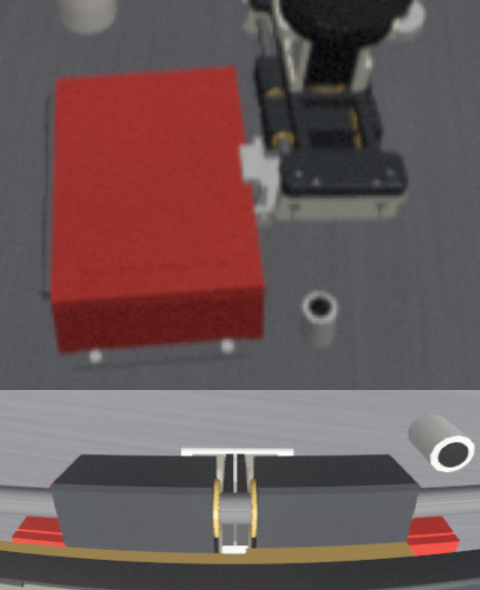

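```bash
cat >> h.py <<'E'
def wcloud(f,s):
    v,u=np.mgrid[0:420,0:560]; dx=u-f["cx"];dy=v-f["cy"];r=np.hypot(dx,dy)+1e-9;th=r/f["fx"]
    z=f["range_z"]; t=np.tan(np.clip(th,0,1.5))
    P=np.stack([dx/r*t*z,-dy/r*t*z,-z],-1); T=f["tool_from_camera"]
    tool=P@T[:3,:3].T+T[:3,3]
    W=tool@Ro.from_euler('xyz',s["ee_rot"]).as_matrix().T+s["eef_pos"]
    return tool,(W-C)@Rc
E
python3 - <<'E'
from h import *
from station import arm
s=arm.get_state();tell(s)
f=arm.grab_frame("wrist"); print(f["fx"],f["cx"],f["cy"],f["tool_from_camera"].round(3).tolist())
t,L=wcloud(f,s)
for p in [(286,232),(260,232),(270,232),(315,232),(262,245),(281,245),(277,250),(286,250),(282,260),(282,275),(282,290),(282,310),(283,322),(200,245),(200,280),(430,230)]:
    print(p,f["img"][p[1],p[0]],"tool",(t[p[1],p[0]]*1000).round(),"case",(L[p[1],p[0]]*1000).round())
cv2.imwrite("pics/w4.png",cv2.resize(f["img"][210:340,200:370,::-1],None,fx=4.5,fy=4.5))
E
```

```text
t 5.0 case tcp mm [-1.065e+02 -1.000e-01  2.380e+01] zdir [ 0.103 -0.004 -0.995] F [-0.5  0.1 -0.4] w 0.0003 q [ 0.81  0.31 -0.59  0.12 -0.6  -2.33]
325.19226210127806 280.98454538869737 200.1911443911473 [[-0.001, 0.96, 0.281, 0.076], [1.0, 0.001, -0.001, -0.001], [-0.001, 0.281, -0.96, -0.182], [0.0, 0.0, 0.0, 1.0]]
(286, 232) [194 193 190] tool [ 10.   2. -19.] case [-119.    2.   42.]
(260, 232) [205 203 201] tool [ 10. -12. -20.] case [-119.  -12.   43.]
(270, 232) [200 198 195] tool [ 10.  -7. -19.] case [-119.   -7.   42.]
(315, 232) [188 186 184] tool [ 10.  17. -20.] case [-119.   17.   42.]
(262, 245) [59 63 63] tool [ 38.  -6. -99.] case [-155.   -6.  118.]
(281, 245) [214 217 213] tool [  3.  -1. -20.] case [-111.   -1.   43.]
(277, 250) [51 52 53] tool [ 10.  -3. -41.] case [-120.   -3.   63.]
(286, 250) [60 59 60] tool [ 10.   1. -41.] case [-120.    1.   64.]
(282, 260) [176 178 173] tool [  9.  -1. -50.] case [-121.   -0.   73.]
(282, 275) [96 94 96] tool [  32.   -1. -104.] case [-149.   -1.  124.]
(282, 290) [167 166 167] tool [  29.   -1. -107.] case [-146.   -1.  127.]
(282, 310) [126 125 124] tool [ -5.  -1. -69.] case [-109.   -0.   93.]
(283, 322) [247 248 245] tool [-34.   0. -41.] case [-77.   0.  68.]
(200, 245) [54 59 59] tool [  38.  -24. -100.] case [-155.  -24.  119.]
(200, 280) [ 93  93 101] tool [  35.  -21. -113.] case [-153.  -21.  133.]
(430, 230) [245 247 244] tool [  6.  90. -10.] case [-114.   90.   33.]
```

View pics/w4.png

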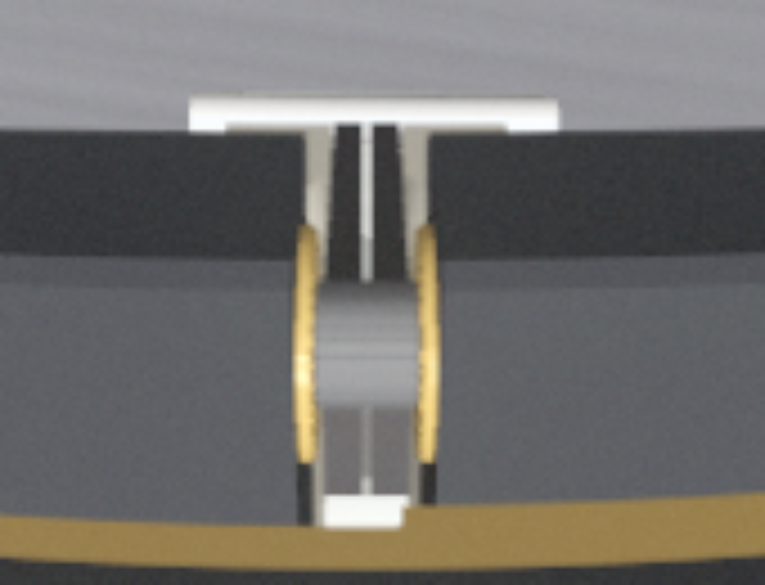

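Run:
```python
from h import *
from station import arm
s=arm.get_state()
f=arm.grab_frame("wrist"); t,L=wcloud(f,s)
for u in (266,271,276,279,281,283,286,290,294):
    print(u,[(v,int(f["img"][v,u].mean()),(t[v,u]*1000).round().astype(int).tolist()) for v in range(228,262,4)])
```

```text
266 [(228, 156, [-4, -11, 23]), (232, 200, [11, -9, -20]), (236, 252, [8, -9, -20]), (240, 66, [38, -5, -95]), (244, 61, [38, -5, -98]), (248, 53, [38, -5, -101]), (252, 63, [37, -5, -101]), (256, 56, [36, -5, -101]), (260, 77, [36, -5, -103])]
271 [(228, 156, [-4, -8, 25]), (232, 198, [10, -6, -19]), (236, 253, [9, -6, -21]), (240, 164, [11, -6, -32]), (244, 164, [10, -6, -35]), (248, 163, [11, -6, -41]), (252, 177, [9, -6, -42]), (256, 187, [7, -6, -42]), (260, 191, [5, -6, -42])]
276 [(228, 153, [-5, -4, 25]), (232, 197, [10, -4, -20]), (236, 252, [9, -4, -21]), (240, 54, [9, -4, -28]), (244, 55, [9, -3, -33]), (248, 50, [9, -3, -38]), (252, 52, [10, -3, -43]), (256, 53, [9, -3, -47]), (260, 55, [10, -3, -52])]
279 [(228, 152, [-4, -2, 24]), (232, 196, [11, -2, -20]), (236, 252, [8, -2, -20]), (240, 59, [10, -2, -29]), (244, 57, [9, -2, -33]), (248, 53, [10, -2, -39]), (252, 55, [76, -1, -182]), (256, 49, [9, -2, -47]), (260, 55, [9, -2, -51])]
281 [(228, 151, [-5, -1, 25]), (232, 195, [10, -1, -19]), (236, 252, [8, -1, -20]), (240, 211, [7, -1, -22]), (244, 212, [3, -1, -19]), (2
[... 330 characters left out ...]
]
286 [(228, 151, [-4, 2, 23]), (232, 194, [11, 2, -21]), (236, 252, [9, 2, -21]), (240, 56, [9, 2, -28]), (244, 58, [10, 2, -34]), (248, 54, [9, 1, -37]), (252, 55, [9, 1, -43]), (256, 52, [10, 1, -47]), (260, 59, [10, 1, -51])]
290 [(228, 152, [-4, 5, 23]), (232, 194, [11, 4, -21]), (236, 252, [8, 4, -21]), (240, 163, [11, 4, -31]), (244, 166, [11, 3, -36]), (248, 156, [11, 3, -42]), (252, 136, [9, 3, -41]), (256, 135, [7, 3, -42]), (260, 133, [9, 3, -51])]
294 [(228, 153, [-5, 8, 26]), (232, 192, [10, 6, -20]), (236, 253, [9, 6, -22]), (240, 151, [11, 6, -32]), (244, 145, [11, 5, -37]), (248, 142, [11, 5, -42]), (252, 147, [10, 5, -44]), (256, 154, [8, 5, -44]), (260, 102, [35, 3, -102])]
```

The finger ends show about 22 mm short of the nominal TCP, and the pad is still at 43 mm, so they are only just reaching it. I'll keep pressing in small steps and watch the force.

```bash
python3 -m inch '1 0 0 0.013 0 0 0;1 0 0 0.013 0 0 0'
python3 -m inch '1 0 0 0.013 0 0 0;1 0 0 0.013 0 0 0'
python3 - <<'E'
from h import *
from station import arm
s=arm.get_state();tell(s)
f=arm.grab_frame("wrist");t,L=wcloud(f,s)
print((L[228:240:3,286]*1000).round()); cv2.imwrite("pics/w5.png",f["img"][180:360,110:460,::-1])
E
```

```text
t: 5.3
eef_pos: [0.5161, 0.2276, 0.0196]
ee_rot: [-3.136, 0.103, -2.988]
force: [0.7, 0.9, 0.0]
width: 0.0006
t: 5.5
eef_pos: [0.5164, 0.2276, 0.0157]
ee_rot: [-3.136, 0.103, -2.988]
force: [-0.9, 0.9, 1.4]
width: 0.0005
t 5.5 case tcp mm [-105.7   -0.    15.7] zdir [ 0.103 -0.004 -0.995] F [-0.9  0.9  1.4] w 0.0005 q [ 0.81  0.32 -0.6   0.12 -0.58 -2.33]
[[-103.    2.   -1.]
 [-101.    2.    0.]
 [-118.    2.   37.]
 [-117.    2.   38.]]
```

View pics/w5.png

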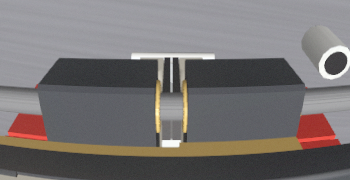

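```bash
python3 -m inch '1 0 0 0.012 0 0 0;1 0 0 0.012 0 0 0'
python3 -m inch '1 0 0 0.01 0 0 0;1 0 0 0.01 0 0 0;1 0 0 0.01 0 0 0'
python3 - <<'E'
from h import *
from station import arm
s=arm.get_state();tell(s)
f=arm.grab_frame("wrist");t,L=wcloud(f,s)
b=f["img"][180:360,110:460,::-1]
f=arm.grab_frame("side"); a=f["img"][230:360,210:370,::-1]
cv2.imwrite("pics/c5.png",np.vstack([cv2.resize(a,(480,390)),cv2.resize(b,(480,200))]))
E
```

```text
t: 5.75
eef_pos: [0.5169, 0.2276, 0.0124]
ee_rot: [-3.136, 0.103, -2.988]
force: [-1.8, -0.1, 5.1]
width: 0.0007
t: 6.05
eef_pos: [0.5174, 0.2277, 0.0098]
ee_rot: [-3.137, 0.104, -2.988]
force: [-2.6, 0.8, 5.5]
width: 0.0004
t 6.05 case tcp mm [-104.7   -0.     9.8] zdir [ 0.103 -0.004 -0.995] F [-2.6  0.8  5.5] w 0.0004 q [ 0.81  0.33 -0.6   0.13 -0.56 -2.33]
```

View pics/c5.png

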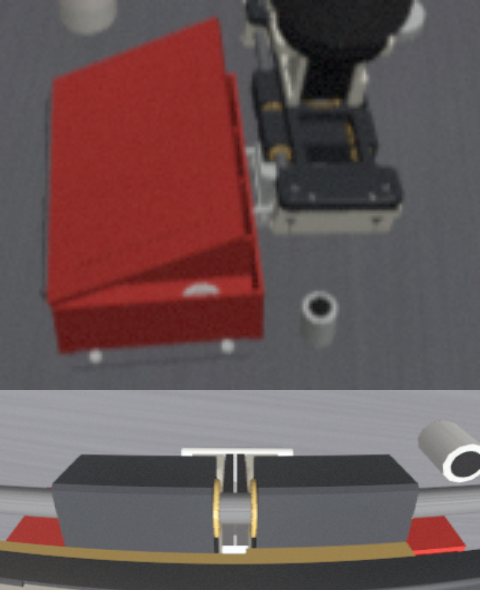

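The lid has sprung up (side view: its front edge is lifted clear of the rim). Next I'll back off and set up under the lid's front edge.

```bash
python3 - <<'E'
from h import *
from station import arm
go(arm.get_state(),[-.118,0,.075],12)
E
python3 -m inch '1 0.02 0 -0.1 0 0 0;1 0.067 0 -0.212 0 -0.1 0;1 0.067 0 -0.212 0 -0.1 0;1 0.067 0 -0.212 0 -0.1 0'
python3 - <<'E'
from h import *
from station import arm
s=arm.get_state();tell(s);go(s,[-.118,0,.075],12)
fs=arm.grab_frame("side"); L=(cloud(fs)-C)@Rc; im=fs["img"].astype(int)
red=(im[...,0]>90)&(im[...,1]<60)&(im[...,2]<60)&(L[...,2]>.068)&(abs(L[...,1])<.12)&(L[...,0]<.08)&(L[...,0]>-.09)
Q=L[red]; p=np.polyfit(Q[:,0],Q[:,2],1); print("lid",len(Q),Q[:,2].max(),Q[:,0].min(),"theta",-np.arctan(p[0]))
s=arm.get_state();f=arm.grab_frame("wrist")
cv2.imwrite("pics/c6.png",np.hstack([fs["img"][200:400,200:400,::-1],f["img"][180:380,110:460,::-1]]))
E
```

```text
shares [ 0.021 -0.001 -0.221] [-0.004 -0.101  0.008] rows>= 1.3299421896138603 0.7079071336840276
t: 6.55
eef_pos: [0.4896, 0.2231, 0.0716]
ee_rot: [-3.137, 0.209, -2.986]
force: [0.4, -0.3, 0.2]
width: 0.0004
t 6.55 case tcp mm [-132.9   -0.5   71.6] zdir [ 0.207 -0.002 -0.978] F [ 0.4 -0.3  0.2] w 0.0004 q [ 0.89  0.15 -0.75  0.28 -0.54 -2.54]
shares [-0.051  0.001 -0.001] [-0.002 -0.     0.009] rows>= 0.3055072107086122 0.06321797538583576
lid 4226 0.12202972781777545 -0.058017382885811236 theta 0.40892566253459556
```

View pics/c6.png

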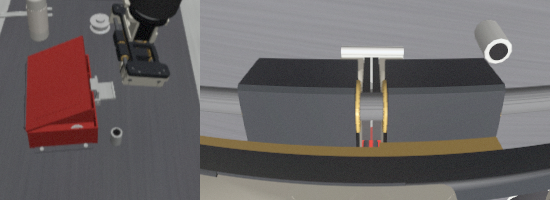

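Lid angle measures 0.41 rad with the front edge at x = −58 mm, as expected. Now I'll compute the arc for the push.

Run:
```python
from h import *
from station import arm
s=arm.get_state();tell(s)
for p in [(-90,74),(-66,74),(-60,76),(-48,96),(-30,117),(-8,135)]: print(p,end=' ');go(s,[p[0]/1e3,0,p[1]/1e3],12)
```

```text
t 6.65 case tcp mm [-131.1    0.5   71. ] zdir [ 0.207 -0.003 -0.978] F [0.7 0.3 0.5] w 0.0005 q [ 0.89  0.15 -0.74  0.28 -0.54 -2.54]
(-90, 74) shares [-0.136 -0.003  0.018] [-0.003 -0.001  0.008] rows>= 0.8238865114993896 0.05849476714297673
(-66, 74) shares [-0.214 -0.003  0.035] [-0.003 -0.001  0.008] rows>= 1.3030414531729628 0.05849476714297673
(-60, 76) shares [-0.235 -0.004  0.033] [-0.003 -0.001  0.008] rows>= 1.4251809114764316 0.05849476714297673
(-48, 96) shares [-0.288 -0.004 -0.024] [-0.003 -0.001  0.008] rows>= 1.7353733195542531 0.05849476714297673
(-30, 117) shares [-0.361 -0.005 -0.08 ] [-0.003 -0.001  0.008] rows>= 2.2213291724745794 0.05849476714297673
(-8, 135) shares [-0.446 -0.006 -0.124] [-0.003 -0.001  0.008] rows>= 2.7747573434611987 0.05849476714297673
```

```bash
python3 -m inch '1 -0.136 0 0.018 0 0 0;1 -0.18 0 0.03 0 0 0;1 -0.214 0 0.035 0 0 0;1 -0.235 0 0.033 0 0 0;1 -0.26 0 0.005 0 0 0;1 -0.288 0 -0.024 0 0 0;1 -0.288 0 -0.024 0 0 0'
cat > look.py <<'E'
from h import *
from station import arm
import sys
s=arm.get_state();tell(s)
fs=arm.grab_frame("side"); L=(cloud(fs)-C)@Rc; im=fs["img"].astype(int)
red=(im[...,0]>70)&(im[...,1]<60)&(im[...,2]<60)&(L[...,2]>.068)&(abs(L[...,1])<.12)&(L[...,0]<.2)&(L[...,0]>-.09)
Q=L[red]; d=Q[:,[0,2]]-Q[:,[0,2]].mean(0); v=np.linalg.svd(d,full_matrices=False)[2][0]; print("lid",len(Q),"topz",np.percentile(Q[:,2],99),"x",np.percentile(Q[:,0],[1,99]),"theta~",np.arctan2(v[1],-v[0])%np.pi)
f=arm.grab_frame("scene")
cv2.imwrite(f"pics/{sys.argv[1]}.png",np.hstack([cv2.resize(fs["img"][180:380,190:390,::-1],(400,400)),cv2.resize(f["img"][110:260,270:420,::-1],(400,400))]))
E
python3 look.py c7
```

```text
t: 7.35
eef_pos: [0.5739, 0.2372, 0.097]
ee_rot: [-3.137, 0.209, -2.988]
force: [-1.4, -1.1, 1.2]
width: 0.001
t 7.35 case tcp mm [-47.4   1.1  97. ] zdir [ 0.208 -0.003 -0.978] F [-1.4 -1.1  1.2] w 0.001 q [ 0.79  0.24 -0.52  0.21 -0.65 -2.36]
lid 3663 topz 0.14247732274070665 x [-0.04119498  0.06400261] theta~ 0.6974782746252877
```

View pics/c7.png

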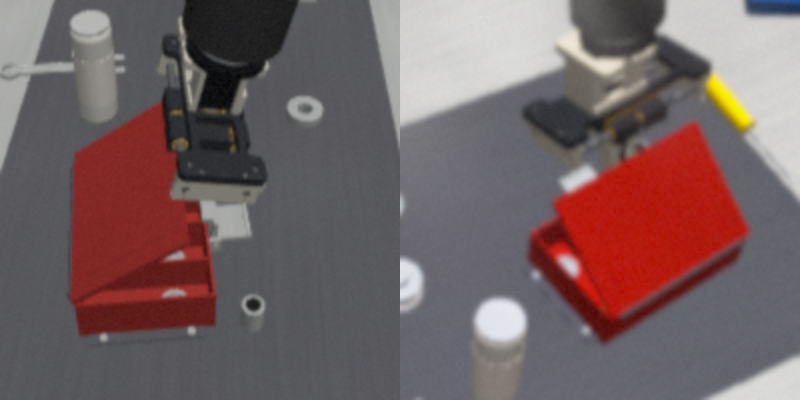

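The lid is following the fingers: angle about 0.65, edge resting on the finger fronts. Continuing along the arc.

```bash
python3 - <<'E'
from h import *
from station import arm
s=arm.get_state()
for p in [(-30,117),(-8,135),(17,147),(44,155)]: print(p,end=' ');go(s,[p[0]/1e3,0,p[1]/1e3],12)
E
python3 -m inch '1 -0.03 0 -0.03 0 0 0;1 -0.07 0 -0.055 0 0 0;1 -0.11 0 -0.08 0 0 0;1 -0.155 0 -0.1 0 0 0;1 -0.155 0 -0.1 0 0 0'
python3 look.py c8
python3 - <<'E'
from h import *
from station import arm
s=arm.get_state()
for p in [(17,147),(44,155),(68,157),(93,156)]: print(p,end=' ');go(s,[p[0]/1e3,0,p[1]/1e3],12)
E
```

```text
(-30, 117) shares [-0.075 -0.004 -0.056] [-0.003 -0.001  0.007] rows>= 0.5624378179901673 0.054548435354481936
(-8, 135) shares [-0.159 -0.004 -0.1  ] [-0.003 -0.001  0.007] rows>= 1.1268325073187169 0.054548435354481936
(17, 147) shares [-0.249 -0.005 -0.122] [-0.003 -0.001  0.007] rows>= 1.6622272797324216 0.054548435354481936
(44, 155) shares [-0.342 -0.006 -0.129] [-0.003 -0.001  0.007] rows>= 2.1959059130764955 0.054548435354481936
t: 7.95
eef_pos: [0.6131, 0.2436, 0.1356]
ee_rot: [-3.137, 0.21, -2.988]
force: [-0.7, 0.1, 0.8]
width: 0.0004
t 7.95 case tcp mm [ -7.7   1.7 135.6] zdir [ 0.209 -0.003 -0.978] F [-0.7  0.1  0.8] w 0.0004 q [ 0.75  0.26 -0.38  0.17 -0.76 -2.28]
lid 2196 topz 0.1783098877262196 x [-0.0021478   0.06935318] theta~ 1.0448588045763039
(17, 147) shares [-0.096 -0.005 -0.024] [-0.003 -0.002  0.007] rows>= 0.5950031408883403 0.05686683480079847
(44, 155) shares [-0.19  -0.006 -0.032] [-0.003 -0.002  0.007] rows>= 1.1540685116192406 0.05686683480079847
(68, 157) shares [-0.269 -0.006 -0.022] [-0.003 -0.002  0.007] rows>= 1.6214716416496195 0.05686683480079847
(93, 156) shares [-0.35  -0.007 -0.001] [-0.003 -0.002  0.007] rows>= 2.1013949257895637 0.05686683480079847
```

View pics/c8.png

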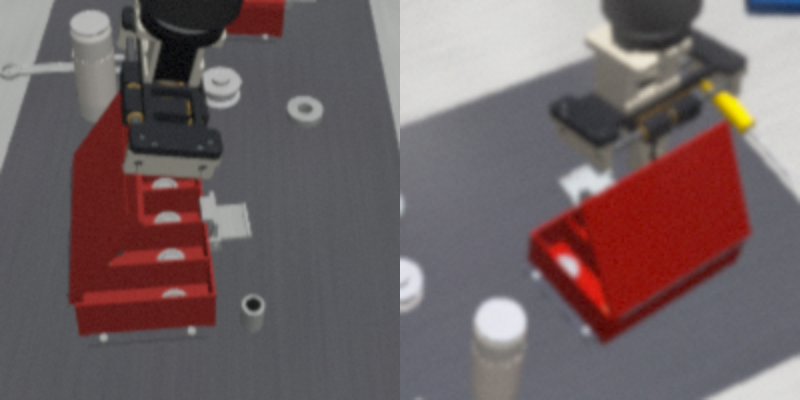

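Lid at about 1.04 rad and on track. The spray can (150 mm) is lower than the gripper body (about 200 mm up), so I'll push on past upright.

```bash
python3 -m inch '1 -0.045 0 -0.014 0 0 0;1 -0.096 0 -0.024 0 0 0;1 -0.14 0 -0.03 0 0 0;1 -0.19 0 -0.032 0 0 0;1 -0.23 0 -0.028 0 0 0;1 -0.269 0 -0.022 0 0 0;1 -0.31 0 -0.012 0 0 0;1 -0.335 0 -0.005 0 0 0;1 -0.335 0 -0.005 0 0 0;1 -0.335 0 -0.005 0 0 0'
python3 look.py c9
```

```text
t: 9.05
eef_pos: [0.7081, 0.2577, 0.1561]
ee_rot: [-3.136, 0.207, -2.988]
force: [-0.5, 0.0, -0.2]
width: 0.0005
t 9.05 case tcp mm [ 88.3   1.9 156.1] zdir [ 0.206 -0.004 -0.979] F [-0.5  0.  -0.2] w 0.0005 q [ 0.66  0.39 -0.12  0.14 -0.88 -2.16]
lid 1824 topz 0.18826433470970338 x [0.07487794 0.12537221] theta~ 1.912464183079225
```

View pics/c9.png

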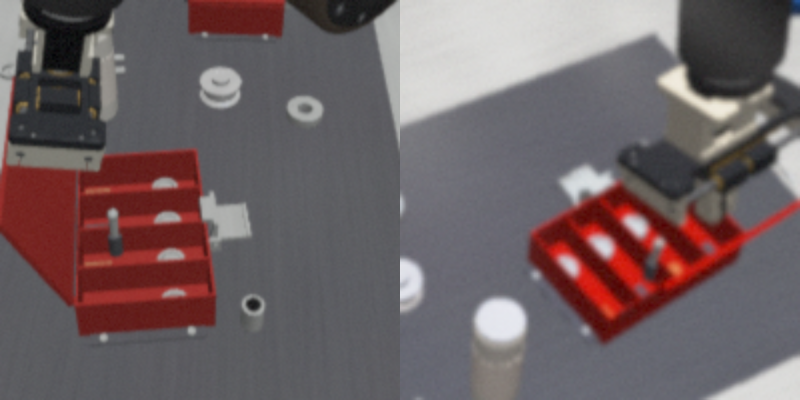

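The lid lies back at about 1.91 rad, at its stop. I'll withdraw backwards and up, then do the final check.

```bash
python3 -m inch '1 0.1 0 0 0 0 0;1 0.25 0 -0.05 0 0 0;1 0.4 0 -0.12 0 0 0;1 0.55 0 -0.2 0 0 0;1 0.65 0 -0.25 0 0 0;1 0.65 0 -0.25 0 0 0;1 0.65 0 -0.25 0 0 0;1 0.65 0 -0.25 0 0 0;1 0.65 0 -0.25 0 0 0;1 0.65 0 -0.25 0 0 0'
python3 look.py c10
python3 - <<'E'
from station import arm
import cv2
f=arm.grab_frame("scene");cv2.imwrite("pics/end.png",f["img"][:,:,::-1])
E
```

```text
t: 10.15
eef_pos: [0.5051, 0.2265, 0.1891]
ee_rot: [-3.135, 0.207, -2.988]
force: [0.3, 0.2, 0.2]
width: 0.0006
t 10.15 case tcp mm [-117.1    0.5  189.1] zdir [ 0.205 -0.005 -0.979] F [0.3 0.2 0.2] w 0.0006 q [ 0.88  0.04 -0.52  0.19 -0.86 -2.41]
lid 2762 topz 0.18702501901110843 x [0.07512527 0.12528419] theta~ 1.954621625888839
```

View pics/c10.png

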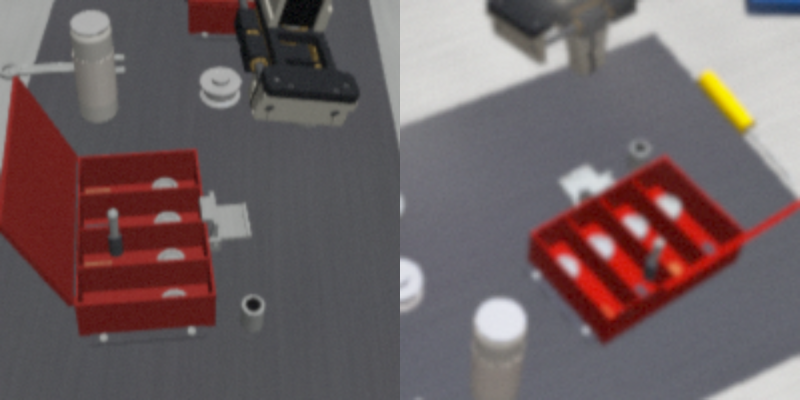

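View pics/end.png

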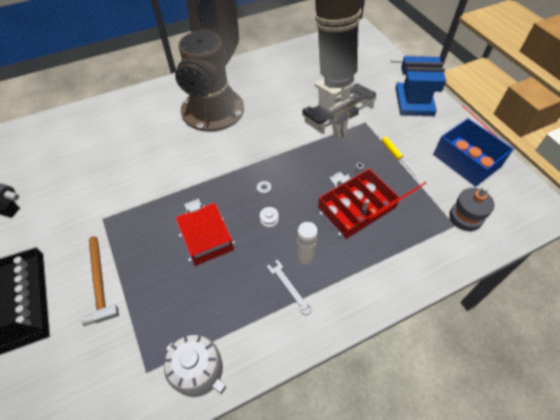

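The lid stays at 1.95 rad, the narrow case (205,232) is shut, and the loose things are where they were. The robot is clear of everything.

```bash
python3 -c "
from station import arm
print(arm.job_done())"
```

```text
the job is handed in; nothing more can be done
None
```

The wide case is open and its lid stays back by itself. I pressed its tab with closed fingers until the lid sprang to about 0.41 rad, then pushed the front edge back past upright to the stop and withdrew.

**Last checks:** with the robot clear at about 10.2 s, the lid measured about 1.95 rad and force readings were near zero. The pictures show the narrow case shut and the loose things in place.

**What disagreed or failed:**
- **Tilt:** my first approach, tilted 20°, brought joint 6 to the end of its range (it read −3.03, the stated limit). I backed off and pressed with a 6° tilt instead.
- **Finger length:** the closed fingertips turned out to end about 20 mm short of the stated TCP. The first presses therefore met no force, and I went deeper until the tab moved. The highest force I read was about 6 N.

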